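# Hold a marked slide up to the label reader

### The arm

A 6-joint arm with a two-finger parallel gripper is mounted at the origin on the work surface. World frame = base frame: x ahead of the robot, y to its left, z up, the work surface at z = 0. Lengths are in m, angles in rad, forces in N, time in s.
With the tool pointing down it reaches from about 0.225 to 0.725 m from the base axis. Payload 3.1 kg.
Tool frame: the origin (TCP) lies between the finger pads; the fingertips stand 22 mm ahead of it and the grasp point (between the pads) lies 3 mm ahead of it; z points along the fingers, x is the direction in which the jaws open and shut, and the axes are right-handed (so a half turn about z gives the same grasp; the last joint's range is limited). The gripper opens to 85 mm and grips with 20 to 120 N. Pads are 22 mm wide; open, the fingers measure 114 mm over their backs; the gripper's body (76 mm by 85 mm) begins 54 mm behind the grasp point. The pads swing forward as they close: fully open they stand 13 mm farther back than shut.
Start: joints at [-1.405, 0.048, 0.099, 1.622, 0, 1.443], TCP at [0.152, -0.503, 0.253] pointing down, gripper open.
Joint ranges: [-2.91, 2.91], [-0.99, 1.94], [-1.21, 1.42], [-2.12, 2.29], [-1.49, 1.47], [-3.14, 3.14]. Speed limits (rad/s): [2.79, 2.79, 3.14, 3.14, 3.14, 3.14].

### API

Orientations are given as a unit quaternion [w, x, y, z].
In Python, from cell import get_state, imaging, workorder gives the robot as it stands.
- The arm moves only by the tool carry_out, never from a script. Its arguments are lists of equal length, an entry for each row: "grip": the closure, from 0 (fully open) to 1 (shut); "travel": the shift along the world's x, y, z in mm, a list of three; "yaw": the turn about the world's z in degrees. A call has 1 to 10 rows; each row shifts and turns the pose as measured when the row begins; what a row does not reach is not made up. A row lasts 1/10 s, in which the tool goes at most 50 mm and 8.59 degrees, less where a joint would pass 70% of its speed; a pose out of reach is approached as far as the arm can. A call is refused whole if a number of a shift passes 50 or a number of a turn 8.59, either way. A call with a gripper value outside its range is refused whole. The fingers move at their own pace and stop on an object; "squeeze" is the grip in N (left out, the last holds). Time passes only in rows, so rows that do not move let the fingers close. It gives the time, the measured TCP pose, the force and the opening at its end, in the units of the state.
- get_state(): the state, without advancing time (a new reading comes with each control period).
- imaging.camera(name): name is "side" or "top"; returns a dict with "pixels" (480x640x3 uint8, red, green, blue), "z_map" (480x640 float32, m along the optical axis (not along the pixel's ray), 0 where there is no reading), "camera_matrix" (3x3 intrinsics, pixels), "origin" and "attitude" of the camera in the world. Camera axes: x right, y down, z forward; pixel columns grow to the right and rows downward; lengths in m; the calibration is good to about 2 mm. A picture is of the moment at which its call begins.
- workorder.sign_off(): hands the job in, once; it reports no verdict.
The state is a dict: "time": time; "joints": joint angles; "qd": joint speeds; "tau": joint torques, N m; "tcp_pos": TCP position; "orientation": TCP orientation; "force": force on the tool from outside, world axes, zero at the start; "ft_torque": the same for the moment, N m; "width": opening from 0.0 (shut) to 1.0 (fully open).
Only numpy, scipy, OpenCV 4.12 (cv2) and the standard library are available. Lean on these libraries where they do the work, as an engineer would, in place of code of your own. Each camera call takes 0.05 s, during which the arm holds its last target.

### The job

Two thick clear slides stand in the blue slotted rack. Draw up the one that has a frosted end (the end with a small notch in its upper corner), keep the fingers off the frosted end, and hold it out to the label reader: label side tilted upward and squarely facing the lens, the label at the reading point 12 cm straight in front of the lens, the slide's long edges level, nothing touching the reader. Finish while still holding it there motionless; leave the other slide, the bottles and the tube rack where they are.

Things in the scene. Friction and masses are not known exactly. Their poses are not given: they have to be found in the camera images.
- slide: Slide to present: clear plate 90 x 8 x 56 mm (x, y, z), 90 g give or take, upright on a long edge in a rack slot. Origin: middle of the lower long edge, 12 mm up. x runs to the frosted end (white, x +19..+45 mm) whose upper corner has an 11 mm square notch; y points out of the face with the label (white, black bars, 20 x 32 mm); z up. Facing the label, notch up, the frosted end is on the left.
- label (a point): Middle of the label on the slide's label face, at (31, 4, 24) mm in the slide's frame, same axes as the slide.
- blank: The other slide in the rack: same size and clear material (90 x 56 x 8 mm), but clear all over, no notch and no label. Origin and axes as for the slide. Leave it in its slot.
- rack: Blue slotted slide rack, 110 x 124 mm, fixed, turned any way. Origin: centre of its underside. Floor 12 mm thick; two slots along its x at y = -38 and +38 mm, 10.5 mm wide, 98 mm long, between rails 6 mm thick whose tops are 26 mm above the bench. Slides stand 42 mm proud of the rails and pull straight up; either one can be in either slot.
- reader: White and grey label reader, fixed. Origin: on the bench straight below the reading point, where its 8 mm base plate has a round black cross mark. x points to its column, z up. Plate x -30..+220, y -60..+60 mm; foot and column x +125..+210, to z 266; box head 60 mm wide over x +65..+145, z 235..315 mm, its lens looking down at 45 degrees towards -x.
- lens (a point): Centre of the lens, at (85, 0, 255) mm in the reader's frame. Its z axis points from the reading point back through the lens (45 degrees up, away from the robot's side), its y axis is level (the reader's y).
- read_point (a point): The reading point in free air where the label's middle belongs: 120 mm in front of the lens along its line of sight, 170 mm above the bench, straight above the cross mark. Same axes as the lens: the label's outward normal should point along this z, and the slide's long edges along this y.
- reagent: White plastic reagent bottle, 52 mm diameter, 100 mm tall, loose bystander. Origin: centre of its underside.
- dropper: Small amber dropper bottle, 32 mm diameter, 65 mm tall, loose bystander. Origin: centre of its underside.
- tube_rack: Blue tube rack with a few capped tubes, 80 x 140 mm, 94 mm tall with tubes, loose bystander. Origin: centre of its underside.

How it is judged:
On the way:
1. the marked slide is gripped and drawn up clear of the rack (height (world z) of slide above 0.035 m and contact force between the fingers and slide above 1 N), for 0.2 s.
At the end, for the whole second after the job is handed in: Held still in the fingers (grasp 20 mm or more from the label's middle): label within 25 mm of the reading point, facing up and within 0.4 rad of square to the lens, long edges within 0.4 rad of level; nothing touches the reader, slide off the rack; blank moved < 15 mm, other things < 30 mm (distance between label and read_point below 0.025 m and angle between the y axis of slide and the z axis of lens, either way round below 0.4 rad and angle between slide's own y axis and vertical below 1.3 rad and angle between the x axis of slide and the y axis of lens, either way round below 0.4 rad and contact force between the fingers and slide above 1 N and distance between the grasp point and label above 0.02 m and linear speed of slide below 0.03 m/s and contact force between each of slide, the arm, the fingers and reader below 0.2 N and contact force between slide and rack below 0.2 N and distance of blank from where it was at the start of the episode below 0.015 m and distance of each of reagent, dropper, tube_rack from where it was at the start of the episode below 0.03 m); the arm keeps its last pose, push and grip.
It fails at once if the blank slide is pulled out or knocked over (distance of blank from where it was at the start of the episode above 0.03 m or angle between blank's own z axis and vertical above 0.5 rad).
It fails at once if a bottle or the tube rack is knocked away (distance of any of reagent, dropper, tube_rack from where it was at the start of the episode above 0.05 m).
It also fails if it takes over 45 s, if anything falls off the work surface, if the arm or the gripper's body presses on something with over 40 N, if the wrist force passes 120 N, or if a joint passes its speed limit or range.

## Working session

There is one attempt and no reset: what is moved stays moved. The work goes in short steps, Python scripts to look and compute and a tool call to move; the robot and the scene stay as the last step left them, time stands still between calls to the robot, and variables do not carry over. Pictures are saved under pics/ and viewed, and the job is handed in when it is done.

Besides the shell and the picture viewer there is one more tool, called after "Request:" as name(argument=value, ...) on one line, values as JSON. carry_out: Moves the arm, as the interface text tells. Its arguments: {"type":"object","properties":{"grip":{"type":"array","items":{"type":"number"}},"travel":{"type":"array","items":{"type":"array","items":{"type":"number"}}},"yaw":{"type":"array","items":{"type":"number"}},"squeeze":{"type":"number"}},"required":["grip","travel","yaw"]}

```bash
ls; mkdir -p pics; cat > h.py <<'E'
import numpy as np,cv2
from cell import get_state, imaging, workorder
from scipy.spatial.transform import Rotation as R
def grab(n):
    c=imaging.camera(n); np.savez(f'{n}.npz',**{k:np.array(v) for k,v in c.items()}); return c
def load(n): return dict(np.load(f'{n}.npz'))
def rot(a):
    a=np.array(a); return a if a.shape==(3,3) else R.from_quat(a[[1,2,3,0]]).as_matrix()
def pts(c):
    K=c['camera_matrix'];z=c['z_map'];v,u=np.mgrid[:z.shape[0],:z.shape[1]]
    P=np.stack([(u-K[0,2])/K[0,0]*z,(v-K[1,2])/K[1,1]*z,z],-1)
    return P@rot(c['attitude']).T+np.array(c['origin'])
def plane(c,uv,h):
    K=c['camera_matrix'];uv=np.atleast_2d(uv).astype(float)
    d=np.c_[(uv[:,0]-K[0,2])/K[0,0],(uv[:,1]-K[1,2])/K[1,1],np.ones(len(uv))]@rot(c['attitude']).T
    o=np.array(c['origin']);return o+d*((h-o[2])/d[:,2])[:,None]
def st():
    s=get_state();q=s['orientation'];m=rot(q);print('t',round(s['time'],2),'p',np.round(s['tcp_pos'],4),'q',np.round(s['joints'],3),'F',np.round(s['force'],1),'w',round(float(s['width']),3));print(np.round(m,3))
E
python3 - <<'E'
from h import *
for n in('side','top'):
    c=grab(n);cv2.imwrite(f'pics/{n}0.png',c['pixels'][:,:,::-1]);print(n,c['origin'],c['attitude'],c['camera_matrix'])
st()
E
```

```text
pics
side [0.17411147 0.74997313 0.82592372] [ 0.12148102 -0.2372909   0.86706552 -0.42087144] [[606.62285228   0.         314.78271885]
 [  0.         606.62285228 234.51867068]
 [  0.           0.           1.        ]]
top [0.48857443 0.02093355 1.3140994 ] [ 0.03632913 -0.7048357   0.7070979  -0.0435821 ] [[567.8211597    0.         324.33845071]
 [  0.         567.8211597  235.23887027]
 [  0.           0.           1.        ]]
t 0.1 p [ 0.1519 -0.502   0.2522] q [-1.405  0.049  0.098  1.622 -0.     1.443] F [ 0.1  0.  -0.1] w 0.997
[[ 0.29  -0.957 -0.   ]
 [-0.957 -0.29   0.002]
 [-0.002 -0.    -1.   ]]
```

View pics/side0.png

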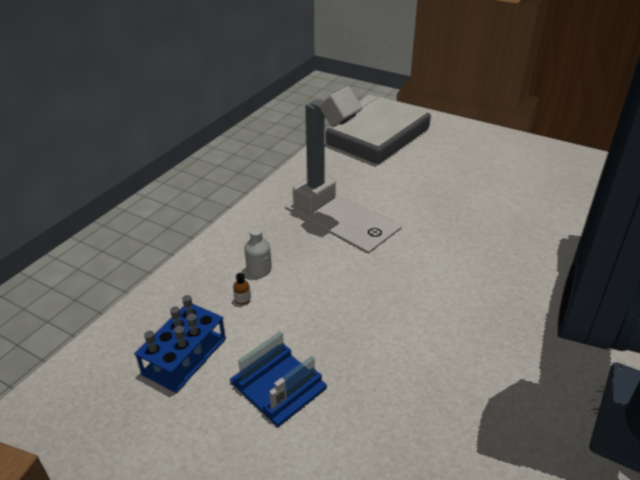

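View pics/top0.png

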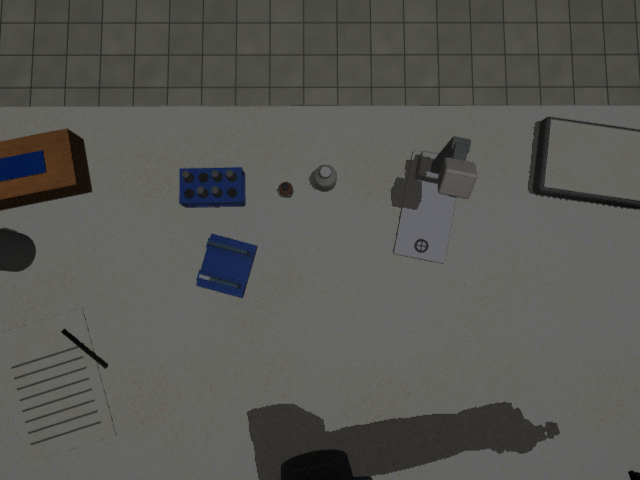

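```bash
python3 - <<'E'
from h import *
s=load('side')['pixels'][325:425,220:335,::-1];t=load('top')['pixels'][225:305,185:270,::-1]
s=cv2.resize(np.clip(s*1.0,0,255).astype('u1'),None,fx=5,fy=5,interpolation=2)
t=cv2.resize(np.clip(t*2.0,0,255).astype('u1'),None,fx=6,fy=6,interpolation=2)
cv2.imwrite('pics/s1.png',s);cv2.imwrite('pics/t1.png',t)
for n in('side','top'):
    c=load(n);P=pts(c);px=c['pixels'].astype(int)
    m=(px[...,2]>px[...,0]+30)&(px[...,2]>50)
    print(n,m.sum())
    k,l,stt,cen=cv2.connectedComponentsWithStats(m.astype('u1'))
    for i in range(1,k):
        if stt[i,4]>100: print(stt[i],cen[i],np.nanmedian(P[l==i],0))
E
```

```text
side 6973
[ 135  304   90   88 3396] [181.40871614 349.45376914] [0.72710762 0.28310648 0.05493717]
[ 230  344   96   82 3575] [278.67804196 383.6979021 ] [0.56539997 0.24446559 0.01486298]
top 4733
[  0 151  46  30 981] [ 21.62691131 165.43527013] [0.78256774 0.66886921 0.09219095]
[ 179  167   66   37 1486] [212.42866756 185.89771198] [0.74461574 0.26112061 0.05703734]
[ 197  234   60   64 2187] [226.37174211 265.45541838] [0.56809936 0.23061203 0.01344402]
```

View pics/s1.png

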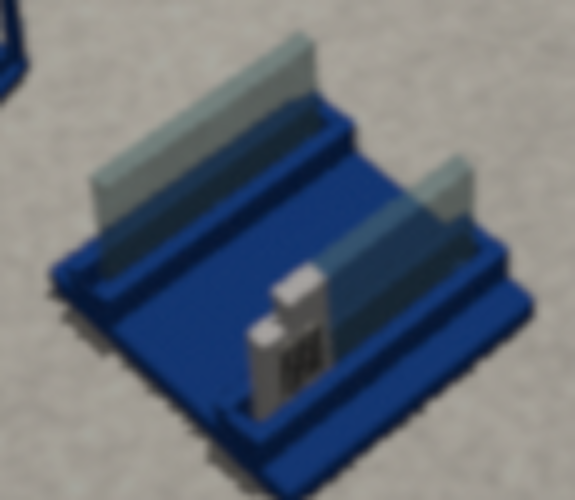

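View pics/t1.png

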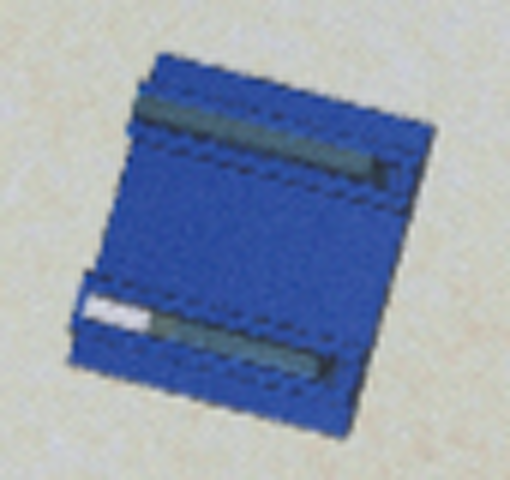

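The side view shows the frosted, notched slide in the slot nearer the robot, with its frosted end at about (278,392) and the label facing the robot. The top view puts the rack at about (226,265), the frosted end at (205,278) and the reader's cross at (421,245). Next I'll measure these.

```bash
python3 - <<'E'
from h import *
for n in('top','side'):
    c=load(n);P=pts(c);px=c['pixels'].astype(int)
    blue=(px[...,2]>px[...,0]+30)&(px[...,2]>50)
    k,l,s,cen=cv2.connectedComponentsWithStats(blue.astype('u1'))
    cand=[i for i in range(1,k) if s[i,4]>1500 and abs(cen[i][1]-(265 if n=='top' else 384))<15]
    m=(l==cand[0]);hull=cv2.convexHull(np.argwhere(m)[:,::-1].astype(np.float32))[:,0]
    Q=plane(c,hull,0.012)[:,:2]
    print(n,'rack rect',cv2.minAreaRect((Q*1000).astype(np.float32)))
    near=(abs(P[...,0]-.565)<.09)&(abs(P[...,1]-.235)<.09)
    for lo,hi in((.055,.076),):
        mm=near&(P[...,2]>lo)&(P[...,2]<hi);X=P[mm];print(n,mm.sum())
        if mm.sum()>5:
            k2,l2,s2,c2=cv2.connectedComponentsWithStats(mm.astype('u1'))
            for i in range(1,k2):
                if s2[i,4]>8:
                    X=P[l2==i];print(s2[i],np.round(np.median(X,0),4),cv2.minAreaRect((X[:,:2]*1000).astype(np.float32)))
    # white frosted: 
    roi=np.zeros_like(m);x,y,w,h=s[cand[0],:4];roi[y:y+h,x:x+w]=1
c=load('top');px=c['pixels'].astype(int)
hm=np.zeros(px.shape[:2],'u1');
blue=(px[...,2]>px[...,0]+30)&(px[...,2]>50)
k,l,s,cen=cv2.connectedComponentsWithStats(blue.astype('u1'));i=[i for i in range(1,k) if s[i,4]>2000][0]
hull=cv2.convexHull(np.argwhere(l==i)[:,::-1].astype(np.int32));cv2.fillConvexPoly(hm,hull,1);hm=cv2.erode(hm,np.ones((3,3)))
w=(hm>0)&(px.min(-1)>85);X=np.argwhere(w)[:,::-1];print('white',len(X),X.mean(0),plane(c,X.mean(0),.068))
print(cv2.minAreaRect((plane(c,X.astype(float),.068)[:,:2]*1000).astype(np.float32)))
g=(hm>0)&(px[...,2]-px[...,0]<28)&(px[...,1]>40);k2,l2,s2,c2=cv2.connectedComponentsWithStats(g.astype('u1'))
for j in range(1,k2):
    if s2[j,4]>15:
        X=np.argwhere(l2==j)[:,::-1].astype(float);print('slide',s2[j],c2[j],cv2.minAreaRect((plane(c,X,.068)[:,:2]*1000).astype(np.float32)))
E
```

```text
top rack rect ((568.3984375, 233.49380493164062), (111.81698608398438, 122.48388671875), 74.7427978515625)
top 313
[207 241  41  14 161] [0.6044 0.2221 0.0681] ((604.2659301757812, 222.61669921875), (90.52922058105469, 8.13149642944336), 74.81375885009766)
[199 274  40  14 152] [0.5301 0.2386 0.0675] ((530.7545166015625, 241.38861083984375), (90.793212890625, 7.982241630554199), 74.75090026855469)
side rack rect ((563.3049926757812, 231.40597534179688), (118.89940643310547, 126.17787170410156), 74.57855224609375)
side 884
[238 331  45  37 439] [0.6026 0.2277 0.0661] ((603.7672119140625, 223.65396118164062), (91.19241333007812, 13.371749877929688), 74.88839721679688)
[269 356  46  39 445] [0.5283 0.2425 0.0658] ((529.7310791015625, 242.1926727294922), (91.1360092163086, 11.383262634277344), 74.1299057006836)
white 31 [204.         275.58064516] [[0.54198359 0.27132049 0.068     ]]
((563.6154174804688, 266.21563720703125), (21.846027374267578, 57.169368743896484), 77.90687561035156)
slide [208 241  39  13 120] [227.2 247.2] ((604.4315185546875, 222.16627502441406), (86.70600891113281, 7.274901390075684), 74.18999481201172)
slide [199 274  39  13 126] [214.63492063 279.42857143] ((531.9232177734375, 240.4195556640625), (86.68997192382812, 9.999303817749023), 75.84213256835938)
```

```bash
python3 - <<'E'
from h import *
c=load('top');px=c['pixels'];P=pts(c)
t=px[130:270,370:500,::-1];cv2.imwrite('pics/r1.png',cv2.resize(np.clip(t*1.5,0,255).astype('u1'),None,fx=4,fy=4))
# cross: dark pixels
g=px.max(-1).astype(int);roi=np.zeros(g.shape,bool);roi[235:256,408:434]=1
d=roi&(g<70);X=np.argwhere(d)[:,::-1].astype(float);print('cross',len(X),X.mean(0),plane(c,X.mean(0),.008))
s=load('side');g=s['pixels'].max(-1).astype(int);roi=np.zeros(g.shape,bool);roi[222:242,362:388]=1
d=roi&(g<70);X=np.argwhere(d)[:,::-1].astype(float);print('cross side',len(X),X.mean(0),plane(s,X.mean(0),.008))
# plate corners near: brighter plate
pl=(px.min(-1)>130);k,l,st_,ce=cv2.connectedComponentsWithStats(pl.astype('u1'))
for i in range(1,k):
    if st_[i,4]>300: print(st_[i],ce[i],np.median(P[l==i],0))
E
```

```text
cross 99 [420.82828283 245.53535354] [[ 0.61230419 -0.21599429  0.008     ]]
cross side 12 [372.91666667 233.33333333] [[ 0.61087761 -0.20974444  0.008     ]]
```

View pics/r1.png

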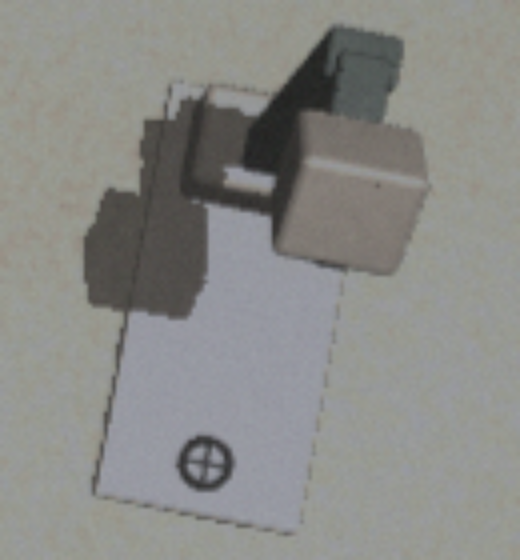

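```bash
python3 - <<'E'
from h import *
c=load('top')
Q=plane(c,[[393.75,253.25],[444.5,263.25],[412.5,150.5]],.008);print(Q)
a=Q[2]-Q[0];b=Q[0]-Q[1];print(np.linalg.norm(a),np.linalg.norm(b),np.degrees(np.arctan2(a[1],a[0])),np.degrees(np.arctan2(b[1],b[0]))-90)
x=np.array([np.cos(np.radians(74.75)),np.sin(np.radians(74.75))]);print('grasp',np.array([.5307,.2414])-.012*x, 'need tool x yaw', 164.75,-15.25)
E
```

```text
[[ 0.59458595 -0.1529314   0.008     ]
 [ 0.57110467 -0.26976076  0.008     ]
 [ 0.83749174 -0.2014898   0.008     ]]
0.24771180915600272 0.119165728046197 -11.304769982187025 -11.3643458541777
grasp [0.52754363 0.22982255] need tool x yaw 164.75 -15.25
```

Request:
carry_out(grip=[0, 0, 0, 0, 0, 0, 0, 0, 0, 0], travel=[[19, 37, 0], [19, 37, 0], [19, 37, 0], [19, 37, 0], [19, 37, 0], [19, 37, 0], [19, 37, 0], [19, 37, 0], [19, 37, 0], [19, 37, 0]], yaw=[3, 3, 3, 3, 3, 3, 3, 3, 3, 3], squeeze=60)

```text
time: 1.1
tcp_pos: [0.3423, -0.1199, 0.2439]
orientation: [-0.003, 0.931, -0.364, -0.005]
force: [1.1, -0.3, -0.5]
width: 0.999
```

Request:
carry_out(grip=[0.2, 0.2, 0.3, 0.4, 0.5, 0.5, 0.5, 0.5, 0.5, 0.5], travel=[[19, 37, 0], [19, 37, 0], [19, 37, 0], [19, 37, 0], [19, 37, 0], [19, 37, 0], [19, 37, 0], [19, 37, 0], [19, 37, 0], [19, 37, 0]], yaw=[3, 3, 3, 3, 3, 3, 3, 3, 3, 3])

```text
time: 2.1
tcp_pos: [0.5345, 0.2682, 0.2386]
orientation: [0.001, 0.995, -0.098, -0.007]
force: [0.4, 0.0, 0.2]
width: 0.499
```

```bash
python3 -c "
from h import *
st()"
```

```text
t 2.1 p [0.5345 0.2682 0.2386] q [0.35  0.254 0.299 1.63  0.005 2.117] F [0.4 0.  0.2] w 0.499
[[ 0.981 -0.194 -0.015]
 [-0.194 -0.981  0.   ]
 [-0.015  0.003 -1.   ]]
```

Request:
carry_out(grip=[0.5, 0.5], travel=[[-7, -38, -40], [0, 0, 0]], yaw=[-4, 0])

```text
time: 2.3
tcp_pos: [0.5234, 0.238, 0.184]
orientation: [0.006, 0.992, -0.128, -0.02]
force: [-3.8, -0.8, -6.4]
width: 0.501
```

```bash
python3 -c "
from h import *
st()"
```

```text
t 2.3 p [0.5234 0.238  0.184 ] q [0.307 0.217 0.147 1.543 0.007 2.134] F [-3.8 -0.8 -6.4] w 0.501
[[ 0.966 -0.254 -0.042]
 [-0.254 -0.967 -0.006]
 [-0.039  0.017 -0.999]]
```

Request:
carry_out(grip=[0.5, 0.5, 0.5], travel=[[4, -8, 0], [0, 0, 0], [0, 0, 0]], yaw=[0, 0, 0])

```text
time: 2.6
tcp_pos: [0.5216, 0.2291, 0.1737]
orientation: [0.009, 0.991, -0.128, -0.029]
force: [0.3, -1.3, -0.1]
width: 0.496
```

```bash
python3 -c "
from h import *
st()"
```

```text
t 2.6 p [0.5216 0.2291 0.1737] q [0.292 0.225 0.135 1.542 0.007 2.119] F [ 0.3 -1.3 -0.1] w 0.496
[[ 0.966 -0.252 -0.06 ]
 [-0.254 -0.967 -0.011]
 [-0.056  0.026 -0.998]]
```

Request:
carry_out(grip=[0.5, 0.5, 0.5], travel=[[0, 0, 40], [0, 0, 0], [0, 0, 0]], yaw=[0, 0, 0])

```text
time: 2.9
tcp_pos: [0.5205, 0.2294, 0.2144]
orientation: [0.009, 0.991, -0.128, -0.03]
force: [0.3, -0.0, -0.3]
width: 0.504
```

```bash
python3 -c "
from h import *
st()"
```

```text
t 2.9 p [0.5205 0.2294 0.2144] q [0.293 0.223 0.214 1.624 0.008 2.12 ] F [ 0.3 -0.  -0.3] w 0.504
[[ 0.966 -0.252 -0.062]
 [-0.254 -0.967 -0.011]
 [-0.057  0.026 -0.998]]
```

Request:
carry_out(grip=[0.5, 0.5, 0.5], travel=[[40, 16, 0], [0, 0, 0], [0, 0, 0]], yaw=[0, 0, 0])

```text
time: 3.2
tcp_pos: [0.5609, 0.2462, 0.2117]
orientation: [0.01, 0.991, -0.127, -0.032]
force: [1.1, 0.2, -0.3]
width: 0.501
```

```bash
python3 -c "
from h import *
st()"
```

```text
t 3.2 p [0.5609 0.2462 0.2117] q [0.3   0.347 0.359 1.649 0.008 2.126] F [ 1.1  0.2 -0.3] w 0.501
[[ 0.965 -0.252 -0.066]
 [-0.253 -0.967 -0.012]
 [-0.061  0.028 -0.998]]
```

Request:
carry_out(grip=[0.5, 0.5, 0.5, 0.5, 0.5], travel=[[45, 20, 10], [45, 20, 10], [45, 20, 0], [0, 0, 0], [0, 0, 0]], yaw=[0, 0, 0, 0, 0])

```text
time: 3.7
tcp_pos: [0.6714, 0.2964, 0.221]
orientation: [0.015, 0.991, -0.127, -0.042]
force: [0.5, 0.0, 0.4]
width: 0.501
```

```bash
python3 -c "
from h import *
st()"
```

```text
t 3.7 p [0.6714 0.2964 0.221 ] q [0.32  0.806 1.029 1.882 0.01  2.146] F [0.5 0.  0.4] w 0.501
[[ 0.964 -0.251 -0.087]
 [-0.254 -0.967 -0.018]
 [-0.08   0.04  -0.996]]
```

Request:
carry_out(grip=[0.5, 0.5], travel=[[45, 20, 0], [0, 0, 0]], yaw=[0, 0])

```text
time: 3.9
tcp_pos: [0.6897, 0.3046, 0.2102]
orientation: [0.017, 0.991, -0.127, -0.048]
force: [-0.3, -0.5, -1.2]
width: 0.5
```

```bash
python3 -c "
from h import *
st()"
```

```text
t 3.9 p [0.6897 0.3046 0.2102] q [0.323 0.945 1.23  1.957 0.011 2.149] F [-0.3 -0.5 -1.2] w 0.5
[[ 0.963 -0.251 -0.099]
 [-0.254 -0.967 -0.021]
 [-0.091  0.046 -0.995]]
```

Request:
carry_out(grip=[0.5, 0.5, 0.5], travel=[[45, 20, 10], [45, 20, 10], [0, 0, 0]], yaw=[0, 0, 0])

```text
time: 4.2
tcp_pos: [0.7192, 0.3191, 0.1943]
orientation: [0.006, 0.991, -0.128, -0.03]
force: [-0.9, -0.4, 0.2]
width: 0.504
```

```bash
python3 -c "
from h import *
st()"
```

```text
t 4.2 p [0.7192 0.3191 0.1943] q [0.327 1.067 1.407 1.97  0.016 2.154] F [-0.9 -0.4  0.2] w 0.504
[[ 0.965 -0.253 -0.061]
 [-0.254 -0.967 -0.004]
 [-0.058  0.019 -0.998]]
```

Request:
carry_out(grip=[0.5, 0.5, 0.5], travel=[[45, 20, 20], [45, 20, 20], [0, 0, 0]], yaw=[0, 0, 0])

```text
time: 4.5
tcp_pos: [0.7438, 0.3308, 0.2148]
orientation: [-0.016, 0.992, -0.128, 0.01]
force: [0.8, 0.7, 0.1]
width: 0.497
```

```bash
python3 -c "
from h import *
st()"
```

```text
t 4.5 p [0.7438 0.3308 0.2148] q [0.329 1.046 1.416 1.908 0.021 2.157] F [0.8 0.7 0.1] w 0.497
[[ 0.967 -0.254  0.023]
 [-0.255 -0.967  0.03 ]
 [ 0.015 -0.035 -0.999]]
```

Request:
carry_out(grip=[0.5, 0.5, 0.5, 0.5, 0.5, 0.5, 0.5, 0.5, 0.5], travel=[[-27, -13, 0], [-27, -13, 0], [-27, -13, 0], [-27, -13, 0], [-27, -13, 0], [-27, -13, 0], [-27, -13, 0], [-27, -11, 0], [0, 0, 0]], yaw=[0, 0, 0, 0, 0, 0, 0, 0, 0])

```text
time: 5.4
tcp_pos: [0.5368, 0.233, 0.2396]
orientation: [-0.024, 0.991, -0.128, 0.026]
force: [-0.0, 0.2, -0.0]
width: 0.497
```

```bash
python3 -c "
from h import *
st()"
```

```text
t 5.4 p [0.5368 0.233  0.2396] q [0.284 0.129 0.156 1.531 0.022 2.112] F [-0.   0.2 -0. ] w 0.497
[[ 0.966 -0.253  0.059]
 [-0.255 -0.966  0.04 ]
 [ 0.046 -0.054 -0.997]]
```

Request:
carry_out(grip=[0.5, 0.5, 0.5], travel=[[-8, -3, -45], [0, 0, -45], [0, 0, 0]], yaw=[0, 0, 0])

```text
time: 5.7
tcp_pos: [0.5289, 0.2299, 0.1583]
orientation: [-0.028, 0.991, -0.128, 0.036]
force: [-1.9, 0.3, -0.7]
width: 0.499
```

```bash
python3 -c "
from h import *
st()"
```

```text
t 5.7 p [0.5289 0.2299 0.1583] q [ 0.282  0.088 -0.05   1.345  0.022  2.111] F [-1.9  0.3 -0.7] w 0.499
[[ 0.965 -0.252  0.078]
 [-0.256 -0.966  0.046]
 [ 0.063 -0.064 -0.996]]
```

Request:
carry_out(grip=[0.5, 0.5, 0.5, 0.5, 0.5], travel=[[-1, 0, -30], [0, 0, -25], [0, 0, -20], [0, 0, -10], [0, 0, 0]], yaw=[0, 0, 0, 0, 0])

```text
time: 6.2
tcp_pos: [0.5375, 0.2329, 0.0908]
orientation: [-0.034, 0.99, -0.128, 0.049]
force: [-0.3, 0.4, -0.0]
width: 0.499
```

```bash
python3 -c "
from h import *
st()
c=grab('side');cv2.imwrite('pics/g1.png',cv2.resize(c['pixels'][250:450,170:400,::-1],None,fx=3,fy=3))"
```

```text
t 6.2 p [0.5375 0.2329 0.0908] q [ 0.283  0.11  -0.165  1.179  0.022  2.112] F [-0.3  0.4 -0. ] w 0.499
[[ 0.963 -0.25   0.106]
 [-0.256 -0.965  0.054]
 [ 0.089 -0.079 -0.993]]
```

View pics/g1.png

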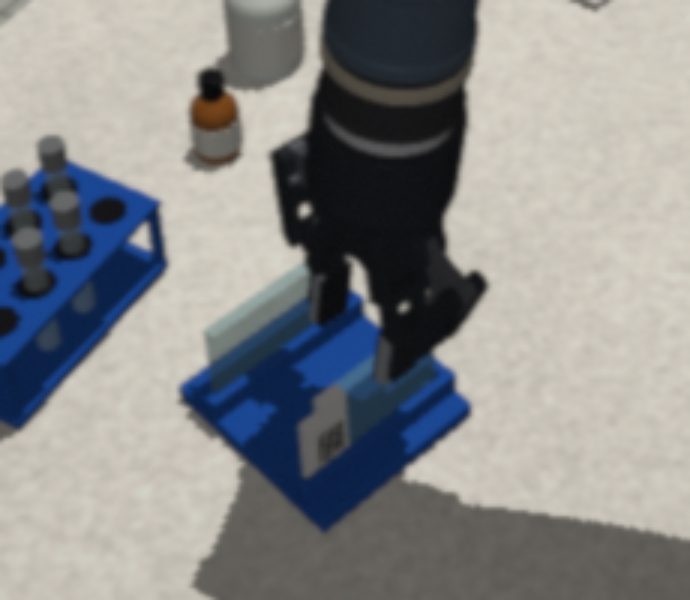

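The picture shows the fingers straddling the clear part of the marked slide (jaw at about (385,350)). They sit about 9 mm too far outward and are still high, and the tool has a slight outward tilt. I'll correct the position and then go down.

Request:
carry_out(grip=[0.5, 0.5, 0.5], travel=[[-11, -4, -15], [0, 0, -10], [0, 0, 0]], yaw=[0, 0, 0])

```text
time: 6.55
tcp_pos: [0.5331, 0.2308, 0.0749]
orientation: [-0.037, 0.99, -0.128, 0.056]
force: [-0.2, -0.3, -0.8]
width: 0.502
```

```bash
python3 -c "
from h import *
st()"
```

```text
t 6.55 p [0.5331 0.2308 0.0749] q [ 0.282  0.092 -0.219  1.127  0.023  2.111] F [-0.2 -0.3 -0.8] w 0.502
[[ 0.961 -0.248  0.121]
 [-0.257 -0.965  0.059]
 [ 0.102 -0.088 -0.991]]
```

Request:
carry_out(grip=[0.5, 0.5], travel=[[-9, -2, -20], [0, 0, 0]], yaw=[0, 0])

```text
time: 6.75
tcp_pos: [0.5267, 0.2296, 0.0578]
orientation: [-0.038, 0.989, -0.128, 0.059]
force: [-1.0, -0.3, -0.9]
width: 0.498
```

```bash
python3 -c "
from h import *
st()"
```

```text
t 6.75 p [0.5267 0.2296 0.0578] q [ 0.283  0.083 -0.265  1.085  0.023  2.112] F [-1.  -0.3 -0.9] w 0.498
[[ 0.96  -0.248  0.126]
 [-0.257 -0.965  0.06 ]
 [ 0.107 -0.09  -0.99 ]]
```

Request:
carry_out(grip=[1, 1, 1, 1, 1, 1], travel=[[0, 0, 0], [0, 0, 0], [0, 0, 0], [0, 0, 0], [0, 0, 0], [0, 0, 0]], yaw=[0, 0, 0, 0, 0, 0], squeeze=50)

```text
time: 7.35
tcp_pos: [0.5238, 0.2325, 0.0612]
orientation: [-0.04, 0.99, -0.127, 0.054]
force: [-1.8, -0.6, -1.2]
width: 0.083
```

```bash
python3 -c "
from h import *
st()
c=grab('side');cv2.imwrite('pics/g2.png',cv2.resize(c['pixels'][250:450,170:400,::-1],None,fx=3,fy=3))"
```

```text
t 7.35 p [0.5238 0.2325 0.0612] q [ 0.285  0.082 -0.257  1.1    0.031  2.113] F [-1.8 -0.6 -1.2] w 0.083
[[ 0.962 -0.247  0.117]
 [-0.255 -0.965  0.066]
 [ 0.097 -0.094 -0.991]]
```

View pics/g2.png

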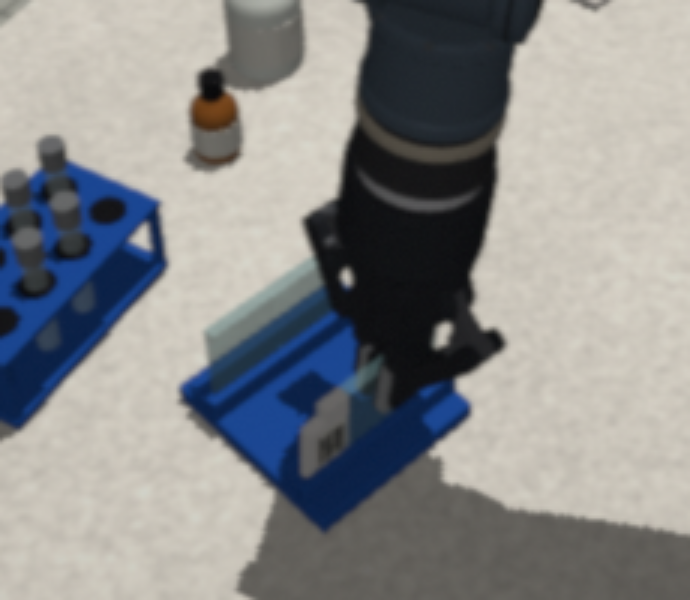

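The fingers have closed on the clear part, well short of the frosted end at (325,440), and the opening reads about 7 mm, which fits the slide. I'll lift now.

Request:
carry_out(grip=[1, 1, 1, 1, 1, 1], travel=[[2, 0, 12], [2, 0, 20], [2, 0, 25], [0, 0, 30], [0, 0, 30], [0, 0, 30]], yaw=[0, 0, 0, 0, 0, 0], squeeze=80)

```text
time: 8.0
tcp_pos: [0.5296, 0.2304, 0.2123]
orientation: [-0.039, 0.99, -0.128, 0.053]
force: [1.0, -0.4, -0.2]
width: 0.078
```

```bash
python3 -c "
from h import *
st()
c=grab('side');cv2.imwrite('pics/g3.png',cv2.resize(c['pixels'][200:450,150:400,::-1],None,fx=2.4,fy=2.4))"
```

```text
t 8.0 p [0.5296 0.2304 0.2123] q [0.28  0.041 0.004 1.405 0.029 2.109] F [ 1.  -0.4 -0.2] w 0.078
[[ 0.962 -0.248  0.115]
 [-0.257 -0.964  0.063]
 [ 0.095 -0.09  -0.991]]
```

View pics/g3.png

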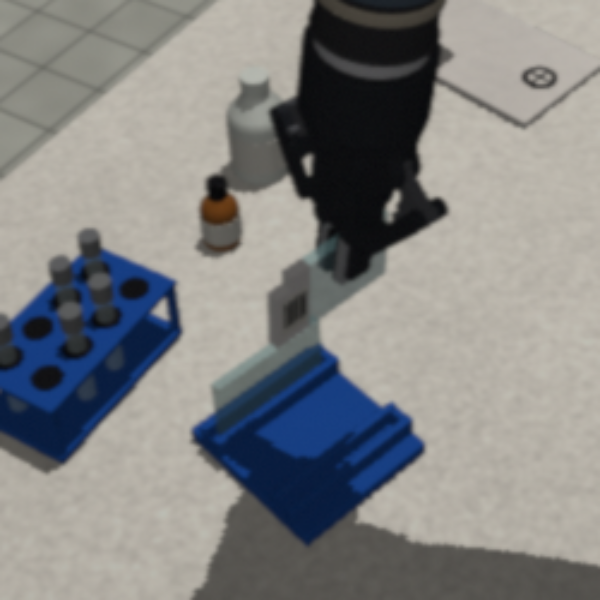

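The side view shows the slide held clear of the rack at about (330,280), long edges level. Next is the half turn, then the tilt, using the outward reach limit.

Request:
carry_out(grip=[1, 1, 1, 1, 1, 1, 1, 1, 1, 1], travel=[[0, 0, 10], [0, 0, 10], [0, 0, 10], [0, 0, 10], [0, 0, 10], [0, 0, 10], [0, 0, 10], [0, 0, 0], [0, 0, 0], [0, 0, 0]], yaw=[8.5, 8.5, 8.5, 8.5, 8.5, 8.5, 8.5, 8.5, 8.5, 8.5])

```text
time: 9.05
tcp_pos: [0.5438, 0.2303, 0.3127]
orientation: [-0.073, 0.808, 0.583, 0.034]
force: [0.5, 0.2, -0.4]
width: 0.076
```

Request:
carry_out(grip=[1, 1, 1, 1, 1, 1, 1, 1, 1, 1], travel=[[0, 0, 0], [0, 0, 0], [0, 0, 0], [0, 0, 0], [0, 0, 0], [0, 0, 0], [0, 0, 0], [0, 0, 0], [0, 0, 0], [0, 0, 0]], yaw=[8.5, 8.5, 8.5, 8.5, 8.5, 8.5, 8.5, 8.5, 8.5, 8.5])

```text
time: 10.05
tcp_pos: [0.5552, 0.2276, 0.3231]
orientation: [-0.068, 0.193, 0.979, -0.013]
force: [0.4, 0.0, -0.9]
width: 0.077
```

```bash
python3 -c "
from h import *
st()"
```

```text
t 10.05 p [0.5552 0.2276 0.3231] q [ 0.259  0.448  0.71   1.966  0.037 -0.924] F [ 0.4  0.  -0.9] w 0.077
[[-0.916  0.377 -0.138]
 [ 0.38   0.925  0.001]
 [ 0.128 -0.051 -0.99 ]]
```

Request:
carry_out(grip=[1, 1, 1, 1, 1, 1, 1], travel=[[29, -20, -10], [29, -20, -10], [29, -20, -10], [29, -20, -10], [29, -20, -10], [40, 0, 0], [0, 0, 0]], yaw=[5.5, 5.5, 5.5, 5.5, 5.5, 0, 0])

```text
time: 10.75
tcp_pos: [0.6498, 0.1087, 0.2955]
orientation: [-0.128, -0.056, 0.99, -0.026]
force: [-0.3, 0.2, 1.1]
width: 0.079
```

```bash
python3 -c "
from h import *
st()"
```

```text
t 10.75 p [0.6498 0.1087 0.2955] q [ 0.084  0.963  1.42   2.287 -0.044 -1.595] F [-0.3  0.2  1.1] w 0.079
[[-0.961 -0.118 -0.251]
 [-0.105  0.992 -0.066]
 [ 0.257 -0.037 -0.966]]
```

Request:
carry_out(grip=[1, 1, 1, 1], travel=[[45, 4, 15], [45, 4, 15], [45, 4, 15], [0, 0, 0]], yaw=[0, 0, 0, 0])

```text
time: 11.15
tcp_pos: [0.6463, 0.0975, 0.3131]
orientation: [-0.12, -0.056, 0.991, -0.022]
force: [0.2, 0.5, -0.4]
width: 0.076
```

```bash
python3 -c "
from h import *
st()"
```

```text
t 11.15 p [0.6463 0.0975 0.3131] q [ 0.066  0.937  1.42   2.295 -0.042 -1.612] F [ 0.2  0.5 -0.4] w 0.076
[[-0.965 -0.115 -0.235]
 [-0.105  0.993 -0.057]
 [ 0.24  -0.031 -0.97 ]]
```

Request:
carry_out(grip=[1, 1, 1, 1, 1], travel=[[-20, 0, -30], [0, 0, -30], [0, 0, -30], [0, 0, -10], [0, 0, 0]], yaw=[0, 0, 0, 0, 0])

```text
time: 11.65
tcp_pos: [0.6446, 0.0999, 0.2421]
orientation: [-0.104, -0.057, 0.993, -0.022]
force: [-0.1, -0.1, 0.1]
width: 0.079
```

```bash
python3 -c "
from h import *
st()"
```

```text
t 11.65 p [0.6446 0.0999 0.2421] q [ 0.069  0.676  0.858  1.961 -0.041 -1.611] F [-0.1 -0.1  0.1] w 0.079
[[-0.972 -0.117 -0.204]
 [-0.108  0.993 -0.055]
 [ 0.209 -0.031 -0.977]]
```

Request:
carry_out(grip=[1, 1, 1, 1, 1], travel=[[35, 2, -15], [35, 2, -5], [35, 2, 0], [35, 2, 0], [0, 0, 0]], yaw=[0, 0, 0, 0, 0])

```text
time: 12.15
tcp_pos: [0.7275, 0.102, 0.2033]
orientation: [-0.091, -0.058, 0.994, -0.02]
force: [-0.0, -0.3, 0.1]
width: 0.082
```

```bash
python3 -c "
from h import *
st()"
```

```text
t 12.15 p [0.7275 0.102  0.2033] q [ 0.064  1.066  1.41   2.098 -0.04  -1.62 ] F [-0.  -0.3  0.1] w 0.082
[[-0.977 -0.119 -0.178]
 [-0.112  0.992 -0.051]
 [ 0.183 -0.03  -0.983]]
```

Request:
carry_out(grip=[1, 1, 1, 1, 1], travel=[[46, 2, 18], [46, 2, 18], [46, 2, 18], [46, 2, 18], [0, 0, 0]], yaw=[0, 0, 0, 0, 0])

```text
time: 12.65
tcp_pos: [0.782, 0.0916, 0.2249]
orientation: [-0.01, -0.06, 0.998, -0.017]
force: [0.1, -0.1, -1.9]
width: 0.081
```

```bash
python3 -c "
from h import *
st()"
```

```text
t 12.65 p [0.782  0.0916 0.2249] q [ 0.045  1.036  1.42   1.973 -0.035 -1.647] F [ 0.1 -0.1 -1.9] w 0.081
[[-0.993 -0.121 -0.017]
 [-0.12   0.992 -0.036]
 [ 0.021 -0.033 -0.999]]
```

Each outward row now adds about 2.3° of tilt, so I'll keep pushing outward.

Request:
carry_out(grip=[1, 1, 1, 1, 1, 1, 1], travel=[[46, 4, 18], [46, 4, 18], [46, 4, 18], [46, 4, 18], [46, 4, 18], [46, 4, 18], [0, 0, 0]], yaw=[0, 0, 0, 0, 0, 0, 0])

```text
time: 13.35
tcp_pos: [0.8702, 0.093, 0.2549]
orientation: [0.112, -0.062, 0.992, -0.014]
force: [-0.4, -0.4, -2.0]
width: 0.079
```

```bash
python3 -c "
from h import *
st()"
```

```text
t 13.35 p [0.8702 0.093  0.2549] q [ 0.037  1.011  1.42   1.755 -0.022 -1.662] F [-0.4 -0.4 -2. ] w 0.079
[[-0.967 -0.121  0.223]
 [-0.127  0.992 -0.014]
 [-0.22  -0.042 -0.975]]
```

Request:
carry_out(grip=[1, 1, 1, 1, 1, 1, 1, 1], travel=[[46, 4, 18], [46, 4, 18], [46, 4, 18], [46, 4, 18], [46, 4, 18], [46, 4, 18], [46, 4, 18], [0, 0, 0]], yaw=[0, 0, 0, 0, 0, 0, 0, 0])

```text
time: 14.15
tcp_pos: [0.9798, 0.0984, 0.2851]
orientation: [0.247, -0.064, 0.967, -0.011]
force: [-0.4, -0.5, -1.2]
width: 0.082
```

```bash
python3 -c "
from h import *
st()"
```

```text
t 14.15 p [0.9798 0.0984 0.2851] q [ 0.034  1.023  1.42   1.468 -0.007 -1.671] F [-0.4 -0.5 -1.2] w 0.082
[[-0.87  -0.118  0.479]
 [-0.129  0.992  0.01 ]
 [-0.476 -0.053 -0.878]]
```

Request:
carry_out(grip=[1, 1, 1, 1], travel=[[46, 4, 18], [46, 4, 18], [46, 4, 18], [0, 0, 0]], yaw=[0, 0, 0, 0])

```text
time: 14.55
tcp_pos: [1.0246, 0.1011, 0.2983]
orientation: [0.301, -0.064, 0.951, -0.01]
force: [-0.9, -0.2, -1.9]
width: 0.079
```

```bash
cat >> h.py <<'E'
L=np.array([-.004,-.0388,.0288]);RP=np.array([.6123,-.216,.170])
a=np.radians(-11.3);LZ=np.array([np.cos(a),np.sin(a),1])/2**.5;LY=np.array([-np.sin(a),np.cos(a),0])
def goal():
    s=get_state();m=rot(s['orientation']);lab=s['tcp_pos']+m@L
    sx=m@np.array([.007,-.9955,.0945]);sy=-m[:,0]
    print('label',np.round(lab,4),'delta mm',np.round((RP-lab)*1e3,1),'toolx az',np.degrees(np.arctan2(m[1,0],m[0,0])),'tilt',np.degrees(np.arcsin(sy[2])),'ang n',np.degrees(np.arccos(sy@LZ)),'ang x',np.degrees(np.arccos(abs(sx@LY))))
E
python3 -c "
from h import *
st();goal()"
```

```text
t 14.55 p [1.0246 0.1011 0.2983] q [ 0.033  1.037  1.42   1.342 -0.    -1.672] F [-0.9 -0.2 -1.9] w 0.079
[[-0.81  -0.116  0.575]
 [-0.128  0.992  0.019]
 [-0.572 -0.058 -0.818]]
label [1.0489 0.0637 0.2792] delta mm [-436.6 -279.7 -109.2] toolx az -171.00893981519766 tilt 34.883234503633574 ang n 18.476180297407435 ang x 20.781349881414556
```

Request:
carry_out(grip=[1, 1, 1, 1, 1, 1, 1, 1, 1, 1], travel=[[-40, 0, 0], [-45, 0, 0], [-45, 0, 0], [-45, 0, 0], [-45, 0, 0], [-45, 0, 0], [-45, 0, 0], [-45, 0, 0], [-45, 0, 0], [0, 0, 0]], yaw=[0, -2, -2, -2, -2, -2, -2, -2, -2, 0])

```text
time: 15.55
tcp_pos: [0.6607, 0.1004, 0.318]
orientation: [0.299, 0.065, 0.951, -0.05]
force: [0.2, 0.6, -1.7]
width: 0.076
```

```bash
python3 -c "
from h import *
st();goal()"
```

```text
t 15.55 p [0.6607 0.1004 0.318 ] q [ 0.144 -0.142 -0.1    1.03  -0.214 -1.354] F [ 0.2  0.6 -1.7] w 0.076
[[-0.812  0.154  0.563]
 [ 0.094  0.987 -0.133]
 [-0.576 -0.055 -0.816]]
label [0.6742 0.0579 0.299 ] delta mm [ -61.9 -273.9 -129. ] toolx az 173.36945627526083 tilt 35.15715839181892 ang n 10.466417426726693 ang x 5.446616631859314
```

Request:
carry_out(grip=[1, 1, 1, 1, 1, 1, 1, 1, 1, 1], travel=[[-30, -10, -20], [-30, -30, -20], [-30, -40, -20], [-10, -40, -20], [0, -40, -20], [0, -40, -20], [0, -40, -5], [0, -30, 0], [0, 0, 0], [0, 0, 0]], yaw=[-2, -2, -1, 0, 0, 0, 0, 0, 0, 0])

```text
time: 16.55
tcp_pos: [0.5599, -0.175, 0.2254]
orientation: [0.313, 0.106, 0.942, -0.062]
force: [0.6, 0.3, -0.7]
width: 0.078
```

```bash
python3 -c "
from h import *
st();goal()"
```

```text
t 16.55 p [ 0.5599 -0.175   0.2254] q [-0.466 -0.45  -0.542  0.834  0.096 -1.781] F [ 0.6  0.3 -0.7] w 0.078
[[-0.782  0.238  0.577]
 [ 0.16   0.97  -0.183]
 [-0.603 -0.05  -0.796]]
label [ 0.5704 -0.2185  0.2068] delta mm [ 41.9   2.5 -36.8] toolx az 168.42825045082517 tilt 37.087395038141885 ang n 7.91524512261218 ang x 1.7475808519990927
```

Request:
carry_out(grip=[1, 1, 1, 1, 1, 1], travel=[[8, 0, -12], [10, 1, -12], [12, 1, -12], [12, 0, 0], [0, 0, 0], [0, 0, 0]], yaw=[0, 0, 0, 0, 0, 0])

```text
time: 17.15
tcp_pos: [0.6075, -0.167, 0.2015]
orientation: [0.319, 0.101, 0.94, -0.062]
force: [0.0, 0.3, -0.9]
width: 0.077
```

```bash
python3 - <<'E'
from h import *
st();goal()
a=grab('side');b=grab('top')
cv2.imwrite('pics/f_s.png',cv2.resize(a['pixels'][60:280,270:470,::-1],None,fx=2.7,fy=2.7))
cv2.imwrite('pics/f_t.png',cv2.resize(np.clip(b['pixels'][120:320,350:520,::-1]*1.6,0,255).astype('u1'),None,fx=3,fy=3))
E
```

```text
t 17.15 p [ 0.6075 -0.167   0.2015] q [-0.406 -0.327 -0.509  0.73   0.066 -1.741] F [ 0.   0.3 -0.9] w 0.077
[[-0.776  0.229  0.587]
 [ 0.15   0.972 -0.18 ]
 [-0.612 -0.052 -0.789]]
label [ 0.6187 -0.2105  0.1832] delta mm [ -6.4  -5.5 -13.2] toolx az 169.07301889657018 tilt 37.7518824866156 ang n 7.253496290988051 ang x 1.895493567124249
```

View pics/f_s.png

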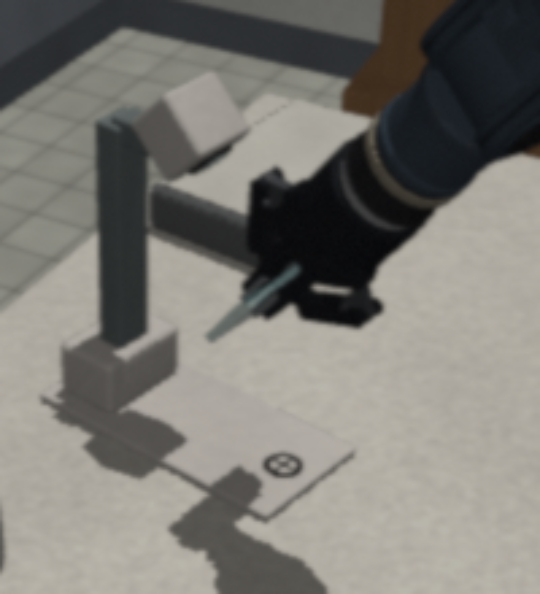

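View pics/f_t.png

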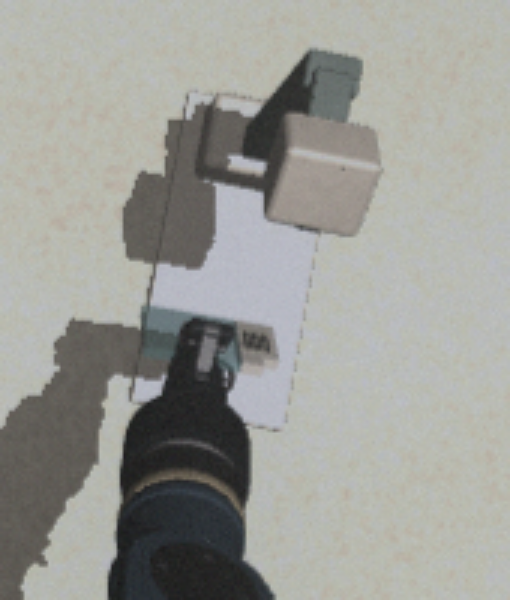

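Both views show the slide tilted toward the lens with nothing touching. In the top crop the label's bars are visible at (255,343), which is about (435,234) in the full frame. Now I'll measure the label directly.

```bash
python3 - <<'E'
from h import *
c=load('top');P=pts(c);px=c['pixels'].astype(int)
roi=np.zeros(px.shape[:2],bool);roi[222:248,424:448]=1
m=roi&(P[...,2]>.12)&(P[...,2]<.25)
ys,xs=np.where(m);print(m.sum(),xs.min(),xs.max(),ys.min(),ys.max())
X=P[m];ce=np.median(X,0);u,s,v=np.linalg.svd(X-X.mean(0),full_matrices=False);print('mean',X.mean(0),'normal',v[2],np.degrees(np.arccos(abs(v[2]@LZ))),s)
d=m&(px.max(-1)<75);print('bars',d.sum(),P[d].mean(0),np.argwhere(d).mean(0))
x=LY
E
```

```text
270 424 442 226 245
mean [ 0.61376075 -0.20759447  0.19241   ] normal [ 0.74481004 -0.17128911  0.64491708] 4.990640962161122 [0.29952173 0.15843718 0.03728229]
bars 112 [ 0.61766453 -0.20442468  0.18941572] [234.3125     431.21428571]
```

```bash
python3 - <<'E'
from h import *
c=load('top');P=pts(c);px=c['pixels'].astype(int)
print(px[226:247,426:446].max(-1))
for u,v in((435,234),(436,234),(435,233)): print(P[v,u])
print(RP)
E
```

```text
[[104 105 113 112 114 117 121 120 122 121 123 122 120 126 123 124 125 123
  123 122]
 [ 72  72  66  86  88  96 101 104 112 114 115 117 120 122 123 121 124 124
  123 123]
 [ 42  51  55  78  79  80  79  81  82  87  85  96 105 112 115 123 123 122
  123 123]
 [ 30  33  52  73  77  77  79  79  80  81  79  78  82  82  87 118 124 121
  123 123]
 [ 32  34  50  77  76  55  70  71  70  73  78  76  80  82  84 111 123 122
  122 123]
 [ 38  34  44  67  74  37  50  56  42  61  72  60  71  79  84 103 121 123
  123 123]
 [ 32  39  49  65  76  42  58  45  35  48  53  41  49  76  85  99 121 122
  123 122]
 [ 35  54  50  61  74  45  51  45  48  59  44  38  47  61  81  88 123 122
  121 123]
 [ 48  73  52  55  65  50  44  35  47  53  42  49  57  52  83  87 118 122
  123 123]
 [ 69  73  57  49  74  63  48  43  49  40  37  50  54  47  79  84 110 123
  123 122]
 [ 82  77  60  51  77  79  68  69  66  56  53  65  54  41  82  84 101 123
  122 124]
 [ 79  75  62  49  69  86  82  85  87  78  83  81  75  61  79  84 101 122
  121 122]
 [ 77  79  67  49  65  82  77  82  81  81  82  86  84  86  84  78  84 121
  124 123]
 [ 81  80  76  49  62  80  80  79  80  79  80  88  93  93  87  89  90 120
  122 123]
 [ 81  82  79  55  61  87  88  83  83  83  81  85 106 108 109 103 105 114
  123 121]
 [ 71  84  86  65  75 102 104  95  94  95  87  91 103 109 108 108 110 124
  124 122]
 [ 53  67  86  75  94 108 105 109 108 109 107 105 109 109 108 108 112 122
  120 122]
 [ 48  57  87  82  95 108 109 108 108 106 110 109 118 119 114 114 122 123
  122 123]
 [ 39  47  88 109 112 109 110 108 108 107 109 112 121 120 123 123 120 122
  123 122]
 [ 52  44  81 123 122 122 122 118 118 114 110 121 121 123 123 123 122 122
  123 123]
 [ 49  43  91 125 122 123 122 125 122 122 122 124 120 122 124 124 121 121
  122 120]]
[ 0.61831839 -0.21222212  0.18825662]
[ 0.6181279  -0.21389043  0.18986433]
[ 0.62071062 -0.21294414  0.18502191]
[ 0.6123 -0.216   0.17  ]
```

Request:
carry_out(grip=[1, 1, 1, 1, 1, 1], travel=[[-5, -3, -8], [-5, -3, -8], [0, 0, 0], [0, 0, 0], [0, 0, 0], [0, 0, 0]], yaw=[0, 0, 0, 0, 0, 0])

```text
time: 17.85
tcp_pos: [0.5951, -0.1744, 0.185]
orientation: [0.319, 0.102, 0.94, -0.062]
force: [0.1, 0.4, -0.8]
width: 0.08
```

```bash
python3 - <<'E'
from h import *
st();goal()
b=grab('top');P=pts(b);cv2.imwrite('pics/f_t2.png',cv2.resize(np.clip(b['pixels'][215:265,400:460,::-1]*1.6,0,255).astype('u1'),None,fx=8,fy=8))
a=grab('side');cv2.imwrite('pics/f_s2.png',a['pixels'][:,:,::-1])
st();print(np.round(get_state()['qd'],4))
t=b['pixels'].astype(int)
E
```

```text
t 17.85 p [ 0.5951 -0.1744  0.185 ] q [-0.432 -0.35  -0.56   0.702  0.081 -1.759] F [ 0.1  0.4 -0.8] w 0.08
[[-0.775  0.231  0.588]
 [ 0.151  0.972 -0.182]
 [-0.613 -0.052 -0.788]]
label [ 0.6061 -0.2179  0.1668] delta mm [6.2 1.9 3.2] toolx az 168.959269845821 tilt 37.8318903019662 ang n 7.170734718779041 ang x 1.7961222541927406
t 17.95 p [ 0.5952 -0.1743  0.1851] q [-0.431 -0.35  -0.56   0.702  0.081 -1.759] F [-0.3  0.3 -0.8] w 0.079
[[-0.775  0.231  0.588]
 [ 0.151  0.972 -0.182]
 [-0.613 -0.052 -0.788]]
[ 0.0013  0.0024  0.0033 -0.0008  0.0007  0.0015]
```

View pics/f_t2.png

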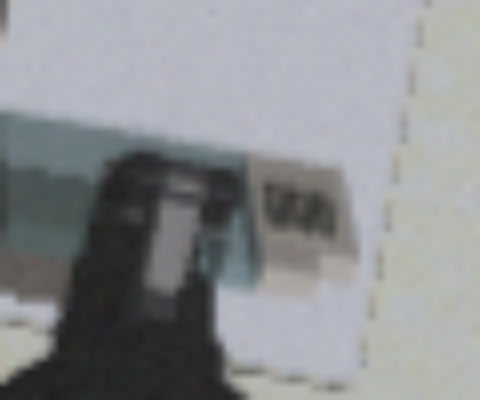

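View pics/f_s2.png

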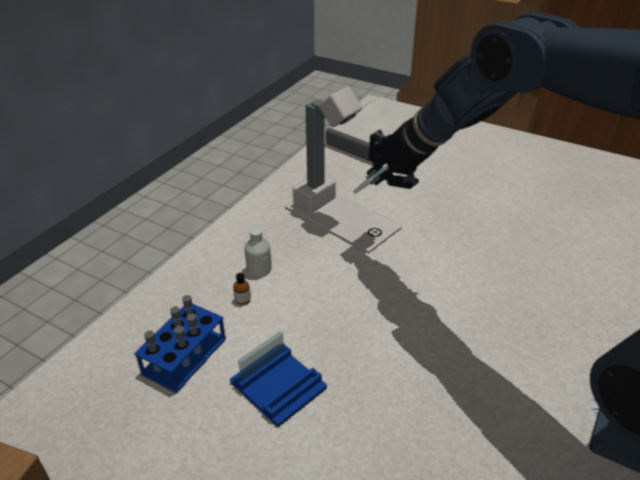

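```bash
python3 - <<'E'
from h import *
b=load('top');P=pts(b)
for u,v in((437,241),(438,242),(438,241)): print(P[v,u],np.linalg.norm(P[v,u]-RP))
m=np.zeros(P.shape[:2],bool);m[237:247,434:442]=1;m&=(P[...,2]>.13)&(P[...,2]<.22);X=P[m];n=np.linalg.svd(X-X.mean(0),full_matrices=False)[2][2];print(X.mean(0),n,np.degrees(np.arccos(abs(n@LZ))))
# bystanders
c=load('side');px=c['pixels'].astype(int)
E
```

```text
[ 0.60653408 -0.2205698   0.16587111] 0.008436622457627886
[ 0.6035463  -0.22059286  0.17513329] 0.011138770669158533
[ 0.60650506 -0.22256265  0.16609929] 0.00958463376145884
[ 0.60511025 -0.22064198  0.17026277] [ 0.7902028  -0.13276041  0.59829274] 8.358649928579636
```

```bash
python3 - <<'E'
from h import *
st();print(workorder.sign_off())
E
```

```text
t 17.95 p [ 0.5952 -0.1743  0.1851] q [-0.431 -0.35  -0.56   0.702  0.081 -1.759] F [-0.3  0.3 -0.8] w 0.079
[[-0.775  0.231  0.588]
 [ 0.151  0.972 -0.182]
 [-0.613 -0.052 -0.788]]
the job is handed in; nothing more can be done
None
```

I drew the notched, frosted slide out by its clear part and turned it half round. The moves only allow shifts and turns about the vertical, so I tilted the tool by pushing outward against its reach limit. I then brought the label to the reading point and handed the job in at 17.95 s, still holding it.

Last checks:
- **Position:** the label was 8–11 mm off the reading point by the top camera's depth, and about 7 mm by the arm pose (limit 25 mm).
- **Angles:** the label was 7–8° off square to the lens, tilted up about 38° from vertical rather than 45°. The long edges were within 2° of the reader's level axis (limit 23° for both).
- **Grasp:** it is on the clear part, about 45 mm from the label's middle. The opening was steady at about 7 mm.
- **Holding still:** joint speeds were about 0.003 rad/s or less, and the force reading was about 1 N, with nothing seen touching the reader.
- **Other things:** the other slide, the bottles and the tube rack looked unmoved in the side picture; I did not measure them again.

Two things did not go as planned:
- **Tilt at the grasp:** small unintended tilts grew as the arm moved, so the tool was about 7° off vertical when it gripped.
- **Wrist joint limit:** while I was working up the tilt, joint 4 briefly read 2.295 rad against its stated range of 2.29. No failure was reported at the time.

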